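Complete the tool kits: a collet for every chuck

TASK

Complete the four tool kits: find the four slit spring collets on the bench and set each one down upright in the middle of the empty compartment of the tray whose chuck has the bore it fits, smallest collet with the smallest bore and so on up to the largest. They are ground parts, so put them down gently and do not drop them. Leave the loose clamping nut and the plain flanged sleeve that stand among them where they are.

Things in the scene. Friction and masses are not known exactly. Their poses are not given: they have to be found in the camera images.
- collet_17: the smallest of four spring collets: a loose bright steel round part standing upright, radial saw slits in its top face and down its cone; head 17 mm across, 27.5 mm tall, tapering to a 11 mm foot, bore 8 mm, about 25 g. Origin: centre of the foot, z up its axis. Its widest band (17 mm), where to grip it from above, is centred 21.5 mm above the foot.
- collet_26: the second smallest of four spring collets: a loose bright steel round part standing upright, radial saw slits in its top face and down its cone; head 26 mm across, 34 mm tall, tapering to a 19 mm foot, bore 13 mm, about 75 g. Origin: centre of the foot, z up its axis. Its widest band (26 mm), where to grip it from above, is centred 27.5 mm above the foot.
- collet_33: the second largest of four spring collets: a loose bright steel round part standing upright, radial saw slits in its top face and down its cone; head 33 mm across, 40 mm tall, tapering to a 24 mm foot, bore 16 mm, about 155 g. Origin: centre of the foot, z up its axis. Its widest band (33 mm), where to grip it from above, is centred 33 mm above the foot.
- collet_41: the largest of four spring collets: a loose bright steel round part standing upright, radial saw slits in its top face and down its cone; head 41 mm across, 46 mm tall, tapering to a 31 mm foot, bore 22 mm, about 275 g. Origin: centre of the foot, z up its axis. Its widest band (41 mm), where to grip it from above, is centred 37.5 mm above the foot.
- tray_17: fixed grey kit tray, 164 x 78 mm, with the chuck of smallest open bore (17 mm, nose 22 mm across). Origin: centre of its underside; x along its length, z up. Empty compartment on the -x half: 70 x 70 mm inside, centre x = -43 mm, y = 0, floor 3 mm above the origin, rim 8 mm above the floor. Chuck upright on the other half, axis x = +40 mm, flange 50 mm across, top 82 mm up. The trays differ only in their chucks.
- tray_26: fixed grey kit tray, 164 x 78 mm, with the chuck of second smallest open bore (26 mm, nose 32 mm across). Origin: centre of its underside; x along its length, z up. Empty compartment on the -x half: 70 x 70 mm inside, centre x = -43 mm, y = 0, floor 3 mm above the origin, rim 8 mm above the floor. Chuck upright on the other half, axis x = +40 mm, flange 50 mm across, top 82 mm up. The trays differ only in their chucks.
- tray_33: fixed grey kit tray, 164 x 78 mm, with the chuck of second largest open bore (33 mm, nose 40 mm across). Origin: centre of its underside; x along its length, z up. Empty compartment on the -x half: 70 x 70 mm inside, centre x = -43 mm, y = 0, floor 3 mm above the origin, rim 8 mm above the floor. Chuck upright on the other half, axis x = +40 mm, flange 50 mm across, top 82 mm up. The trays differ only in their chucks.
- tray_41: fixed grey kit tray, 164 x 78 mm, with the chuck of largest open bore (41 mm, nose 49 mm across). Origin: centre of its underside; x along its length, z up. Empty compartment on the -x half: 70 x 70 mm inside, centre x = -43 mm, y = 0, floor 3 mm above the origin, rim 8 mm above the floor. Chuck upright on the other half, axis x = +40 mm, flange 50 mm across, top 82 mm up. The trays differ only in their chucks.
- nut: a low dark-steel clamping nut (a ring), 42 mm across and 20 mm high, with notches round its side, lying loose among the collets: leave it where it is. Origin at the centre of its underside, z up.
- sleeve: a plain straight steel reduction sleeve, 20 mm across and 41 mm tall with a 27 mm flange on top and no slits, standing loose among the collets: not a collet, leave it where it is. Origin at the centre of its foot, z up.
Mind the look-alikes: they are no part of the job. Leave any orange or purple look-alike of the tray_41 alone.

How it is judged:
At the end, for the whole second after the job is handed in: Each of the four collets stands upright (within 0.1 rad) on the floor of the empty compartment of the tray whose chuck bore matches its size, its centre within 15 mm of the compartment's centre along both of the tray's directions, released and at rest (x of collet_17 in the frame of tray_17 between -0.058 and -0.028 m and y of collet_17 in the frame of tray_17 between -0.015 and 0.015 m and z of collet_17 in the frame of tray_17 between 0 and 0.006 m and angle between each of collet_17, collet_26, collet_33, collet_41's own z axis and vertical below 0.1 rad and linear speed of each of collet_17, collet_26, collet_33, collet_41 below 0.02 m/s and contact force between the fingers and collet_17 below 0.05 N and x of collet_26 in the frame of tray_26 between -0.058 and -0.028 m and y of collet_26 in the frame of tray_26 between -0.015 and 0.015 m and z of collet_26 in the frame of tray_26 between 0 and 0.006 m and contact force between the fingers and collet_26 below 0.05 N and x of collet_33 in the frame of tray_33 between -0.058 and -0.028 m and y of collet_33 in the frame of tray_33 between -0.015 and 0.015 m and z of collet_33 in the frame of tray_33 between 0 and 0.006 m and contact force between the fingers and collet_33 below 0.05 N and x of collet_41 in the frame of tray_41 between -0.058 and -0.028 m and y of collet_41 in the frame of tray_41 between -0.015 and 0.015 m and z of collet_41 in the frame of tray_41 between 0 and 0.006 m and contact force between the fingers and collet_41 below 0.05 N); the robot touches nothing.
It fails at once if the clamping nut is disturbed (shifted more than 15 mm or tipped over) (distance of nut from where it was at the start of the episode above 0.015 m or angle between nut's own z axis and vertical above 0.4 rad).
It fails at once if the reduction sleeve is disturbed (shifted more than 15 mm or tipped over) (distance of sleeve from where it was at the start of the episode above 0.015 m or angle between sleeve's own z axis and vertical above 0.4 rad).
It fails at once if a collet is dropped: it falls freely at more than 0.7 m/s (about 25 mm of fall) ((linear speed of collet_17 above 0.7 m/s and contact force between the fingers and collet_17 below 0.01 N) or (linear speed of collet_26 above 0.7 m/s and contact force between the fingers and collet_26 below 0.01 N) or (linear speed of collet_33 above 0.7 m/s and contact force between the fingers and collet_33 below 0.01 N) or (linear speed of collet_41 above 0.7 m/s and contact force between the fingers and collet_41 below 0.01 N)).
It also fails if it takes over 102 s, if anything falls off the work surface, if the arm or the gripper's body presses on something with over 40 N, if the wrist force passes 120 N, or if a joint passes its speed limit or range.

ROBOT

A 6-joint arm with a two-finger parallel gripper is mounted at the origin on the work surface. World frame = base frame: x ahead of the robot, y to its left, z up, the work surface at z = 0. Lengths are in m, angles in rad, forces in N, time in s.
With the tool pointing down it reaches from about 0.4 to 0.825 m from the base axis. Payload 7 kg.
Tool frame: the origin (TCP) lies at the centre of the arm's flange, where the gripper is bolted on; the fingertips stand 178 mm ahead of it and the grasp point (between the pads) lies 159 mm ahead of it; z points along the fingers, y is the direction in which the jaws open and shut (so a half turn about z gives the same grasp; the last joint's range is limited). The gripper opens to 88 mm and grips with 3 to 60 N. Pads are 19 mm wide; open, the fingers measure 130 mm over their backs; the gripper's body (78 mm by 193 mm) begins 47 mm behind the grasp point.
Start: joints at [1.395, 0.359, 0.012, 0, -1.224, -0.288], TCP at [0.302, 0.604, 0.405] pointing down, gripper open.
Joint ranges: [-3.07, 3.07], [-1.43, 2.12], [-1.02, 1.25], [-3.03, 1.67], [-3.05, -0], [-3.03, 3.03]. Speed limits (rad/s): [2.39, 2.39, 3.01, 3.14, 3.14, 3.14].

INTERFACE

Orientations are given as [roll, pitch, yaw] about the fixed x, y, z axes, in that order (R = Rz(yaw) Ry(pitch) Rx(roll)).
In Python, from station import * gives the robot as it stands.
- The arm moves only by the tool send_rows, never from a script. Its argument "motion" is a list of rows, each an object with "offset": the shift along the tool's x, y, z in cm, a list of three; "turn": the turn about the tool's z in degrees. In form: [{"offset": [x, y, z], "turn": turn}, ...]. A call has 1 to 8 rows; each row is the pose to reach, as a shift and turn from the pose commanded when the call began, along the tool's axes at that moment; what a row does not reach only later rows make up. A row lasts 1/10 s, in which the tool goes at most 50 mm and 8.59 degrees, less where a joint would pass 70% of its speed; a pose out of reach is approached as far as the arm can. A call with a gripper value outside its range is refused whole. "hand" is the opening, from -1 (shut) to 1 (fully open), set as the call begins (left out, the last holds). The fingers move at their own pace and stop on an object; "squeeze" is the grip in N (left out, the last holds). Time passes only in rows, so rows that repeat a pose let the fingers close. It gives the time, the measured TCP pose, the force and the opening at its end, in the units of the state.
- get_state(): the state, without advancing time (a new reading comes with each control period).
- grab_frame(name): name is "side" or "top"; returns a dict with "frame" (400x640x3 uint8, blue, green, red), "range_z" (400x640 float32, m along the optical axis (not along the pixel's ray), 0 where there is no reading), "vertical_fov" (degrees; the focal length in pixels is half the picture's height over the tangent of half this angle, whatever the lens; pixels are square), "cx", "cy" (the principal point, pixels), "cam_to_world" (4x4, takes a point from camera to world coordinates). Camera axes: x right, y up, looking along -z (the intrinsics and any distortion apply to the point x, -y, -z); pixel columns grow to the right and rows downward; lengths in m; the calibration is good to about 2 mm. A picture is of the moment at which its call begins.
- job_done(): hands the job in, once; it reports no verdict.
The state is a dict: "t": time; "q": joint angles; "qd": joint speeds; "joint_efforts": joint torques, N m; "eef_pos": TCP position; "ee_rot": TCP orientation; "force": force on the tool from outside, world axes, zero at the start; "moment": the same for the moment, N m; "width": finger opening in m.
Only numpy, scipy, OpenCV 4.12 (cv2) and the standard library are available. Lean on these libraries where they do the work, as an engineer would, in place of code of your own. Each camera call takes 0.05 s, during which the arm holds its last target. There are 200 camera calls.

## Working session

There is one attempt and no reset: what is moved stays moved. The work goes in short steps, Python scripts to look and compute and a tool call to move; the robot and the scene stay as the last step left them, time stands still between calls to the robot, and variables do not carry over. Pictures are saved under pics/ and viewed, about 12 in all and at most 16, crops included, and the job is handed in when it is done.

Besides the shell and the picture viewer there is one more tool, called after ">>>" as name([rows], argument=value, ...), one row to a line, values as JSON. send_rows: Moves the arm, as the interface text tells. Its arguments: {"type":"object","properties":{"motion":{"type":"array"},"hand":{"type":"number"},"squeeze":{"type":"number"}},"required":["motion"]}

```bash
mkdir -p pics
python3 - <<'E'
from station import *
import cv2,numpy as np
s=get_state();print({k:np.round(v,3) for k,v in s.items()})
for n in("top","side"):
    f=grab_frame(n);np.savez(n,**f);cv2.imwrite(f"pics/{n}0.png",f["frame"])
    print(n,f["vertical_fov"],f["cx"],f["cy"],np.round(f["cam_to_world"],4),[k for k in f])
E
```

```text
{'t': np.float64(0.0), 'q': array([ 1.395,  0.359,  0.011, -0.   , -1.224, -0.288]), 'qd': array([-0.001,  0.001, -0.   , -0.002,  0.   ,  0.001]), 'joint_efforts': array([-2.0000e-03, -5.8272e+01,  2.9305e+01,  6.9970e+00,  7.0000e-03,
       -0.0000e+00]), 'eef_pos': array([0.302, 0.604, 0.404]), 'ee_rot': array([ 3.14 , -0.   , -0.464]), 'force': array([ 0.874,  0.499, -0.322]), 'moment': array([ 0.042,  0.005, -0.007]), 'width': np.float64(0.088)}
top 45.68204128288204 311.72103773088895 197.15244504072774 [[-1.9000e-03  9.9680e-01 -7.9400e-02  3.1440e-01]
 [-1.0000e+00 -1.1000e-03  9.7000e-03 -7.5400e-02]
 [ 9.6000e-03  7.9400e-02  9.9680e-01  1.3804e+00]
 [ 0.0000e+00  0.0000e+00  0.0000e+00  1.0000e+00]] ['frame', 'range_z', 'vertical_fov', 'cx', 'cy', 'cam_to_world']
side 52.46434259756408 318.83801100157393 193.72700041637538 [[-0.928   0.2748 -0.2515  0.1884]
 [-0.3723 -0.66    0.6525  0.5604]
 [ 0.0133  0.6992  0.7148  0.7608]
 [ 0.      0.      0.      1.    ]] ['frame', 'range_z', 'vertical_fov', 'cx', 'cy', 'cam_to_world']
```

View pics/top0.png

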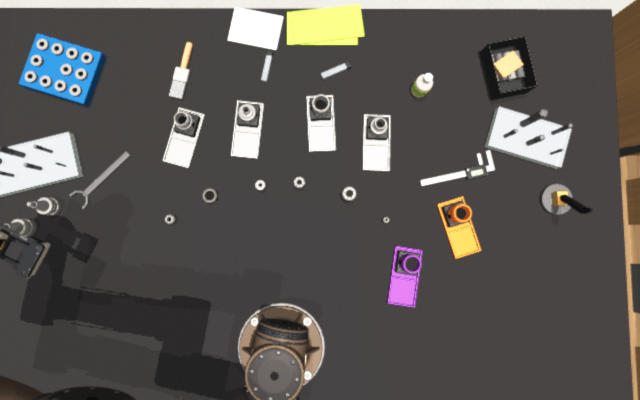

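View pics/side0.png

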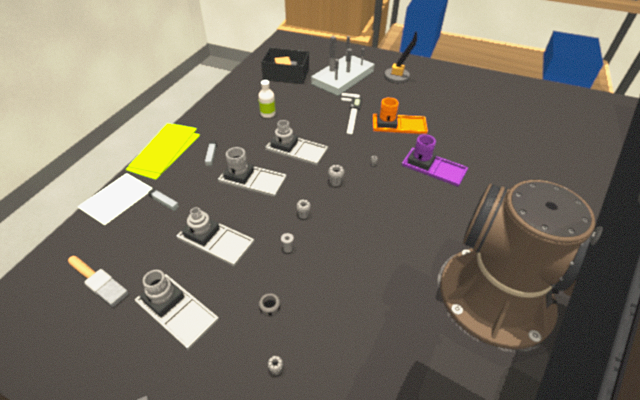

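The top view shows the grey trays at about (184,137), (247,130), (321,123) and (376,143). The loose parts are at (169,219), (210,195), (260,185), (299,182), (349,194) and (387,220), and (210,195) is the nut. The side view shows the same parts at a better scale. I'll zoom in and measure next.

```bash
cat > h.py <<'E'
import numpy as np,cv2
def load(n): return dict(np.load(n+".npz"))
def foc(f): return 200/np.tan(np.radians(float(f["vertical_fov"]))/2)
def cast(f,u,v,z):
    F=foc(f);T=f["cam_to_world"]
    d=T[:3,:3]@np.array([(u-f["cx"])/F,-(v-f["cy"])/F,-1.]);o=T[:3,3]
    return o+d*(z-o[2])/d[2]
def cloud(f):
    F=foc(f);T=f["cam_to_world"];v,u=np.mgrid[:400,:640];r=f["range_z"]
    P=np.stack([(u-f["cx"])/F*r,-(v-f["cy"])/F*r,-r],-1)
    return P@T[:3,:3].T+T[:3,3]
E
python3 - <<'E'
from h import *
for n in("top","side"):
    f=load(n);P=cloud(f);r=f["range_z"]
    z=P[...,2].copy();print(n,"table z",np.median(z[(r>0)&(abs(z)<.03)]))
    m=((z>.010)&(r>0)&(P[...,0]>.35)&(P[...,0]<.9)&(P[...,1]>-.45)&(P[...,1]<.4)).astype(np.uint8)
    k,l,st,c=cv2.connectedComponentsWithStats(m)
    for i in range(1,k):
        if st[i,4]<8: continue
        q=P[l==i];h=np.percentile(q[:,2],95);t=q[q[:,2]>h-.008]
        print(st[i],np.round(c[i]),"h",round(h,4),"mean",q[:,:2].mean(0).round(4),"topmid",((t.min(0)+t.max(0))/2)[:2].round(4),"ext",np.ptp(t[:,:2],axis=0).round(3))
a=load("top")["frame"];cv2.imwrite("pics/t1.png",cv2.resize(a[80:240,150:420],None,fx=2.95,fy=2.95,interpolation=cv2.INTER_CUBIC))
b=load("side")["frame"];cv2.imwrite("pics/s1.png",cv2.resize(b[110:385,120:400],None,fx=2.15,fy=2.15,interpolation=cv2.INTER_CUBIC))
E
```

```text
top table z 0.0009086462595927491
[169  43  23  57 595] [181.  75.] h 0.0225 mean [0.7834 0.2947] topmid [0.7965 0.2973] ext [0.165 0.062]
[261  51  12  31 172] [266.  66.] h 0.0203 mean [0.812 0.044] topmid [0.8115 0.0437] ext [0.09  0.032]
[321  62  30  17 181] [335.  70.] h 0.0206 mean [ 0.7988 -0.1591] topmid [ 0.7988 -0.1595] ext [0.05  0.086]
[411  74  22  24 358] [422.  85.] h 0.1165 mean [ 0.735  -0.3995] topmid [ 0.7439 -0.4055] ext [0.02  0.021]
[309  95  22  26 519] [320. 108.] h 0.0824 mean [ 0.6754 -0.1117] topmid [ 0.681  -0.1132] ext [0.048 0.048]
[234 101  29  27 540] [247. 115.] h 0.0761 mean [0.6578 0.0955] topmid [0.6623 0.0957] ext [0.021 0.022]
[307 109   1   8   8] [307. 112.] h 0.0147 mean [ 0.6724 -0.0754] topmid [ 0.6726 -0.0754] ext [0.021 0.   ]
[172 111  32  27 564] [186. 123.] h 0.0813 mean [0.6319 0.2689] topmid [0.6371 0.275 ] ext [0.039 0.039]
[259 115   3  16  21] [260. 123.] h 0.0168 mean [0.6408 0.0616] topmid [0.6422 0.0621] ext [0.044 0.006]
[366 115  24  37 552] [377. 128.] h 0.0803 mean [ 0.6184 -0.2764] topmid [ 0.6237 -0.2773] ext [0.031 0.031
[... 5522 characters left out ...]
.] h 0.0124 mean [0.5903 0.2738] topmid [0.5898 0.2744] ext [0.005 0.015]
[144 307  13  12  31] [150. 313.] h 0.013 mean [0.639 0.314] topmid [0.639  0.3135] ext [0.036 0.011]
[200 311  18  24  52] [209. 321.] h 0.0132 mean [0.5205 0.2848] topmid [0.5224 0.2897] ext [0.022 0.049]
[167 313   8   6  13] [171. 315.] h 0.0124 mean [0.5985 0.3032] topmid [0.5979 0.3039] ext [0.007 0.014]
[158 319  27  26  69] [170. 330.] h 0.0131 mean [0.5799 0.3298] topmid [0.5788 0.3288] ext [0.076 0.028]
[185 334  14  14  30] [191. 341.] h 0.0129 mean [0.53   0.3327] topmid [0.531  0.3305] ext [0.012 0.029]
[268 356  14  18 192] [274. 364.] h 0.0352 mean [0.3609 0.3177] topmid [0.3622 0.3165] ext [0.024 0.025]
```

View pics/t1.png

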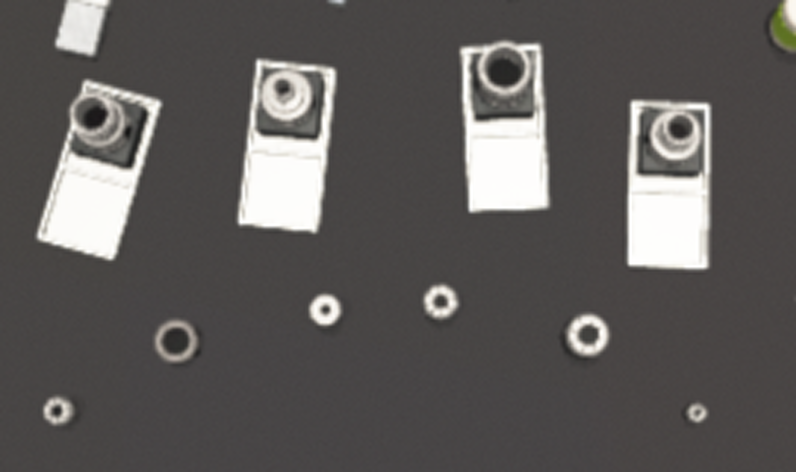

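View pics/s1.png

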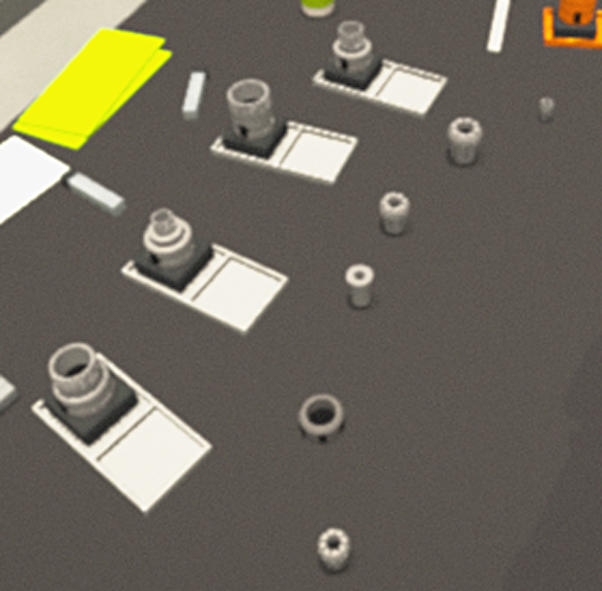

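Matching by size:

| Item | Evidence | Position |
|---|---|---|
| collet_26 | height | (0.361, 0.316) |
| collet_33 | height | (0.464, -0.051) |
| collet_41 | height | (0.432, -0.191) |
| collet_17 | height | (0.358, -0.298) |
| sleeve | no slits | (0.456, 0.059) |
| nut | low, dark ring | (0.428, 0.206) |
| tray_33 | nose 39 mm | y = 0.275 |
| tray_17 | nose 22 mm | y = 0.096 |
| tray_41 | nose 48 mm | y = -0.113 |
| tray_26 | nose 31 mm | y = -0.277 |

Next are the compartment centres and tray yaws.

Run:
```python
from h import *
nose={33:(.638,.2755),17:(.663,.096),41:(.682,-.1133),26:(.6245,-.278)}
for n in("top","side"):
    f=load(n);P=cloud(f);g=f["frame"].min(2)
    for k,c in nose.items():
        d=np.hypot(P[...,0]-c[0]+.04,P[...,1]-c[1])
        m=((g>130)&(P[...,2]<.03)&(P[...,2]>-.02)&(d<.14)).astype(np.uint8)
        kk,l,st,_=cv2.connectedComponentsWithStats(m);m=l==1+np.argmax(st[1:,4])
        v,u=np.nonzero(m)
        xy=np.array([cast(f,a,b,.008)[:2] for a,b in zip(u,v)],np.float32)
        r=cv2.minAreaRect(xy);b=cv2.boxPoints(r)
        e=b[1]-b[0];e2=b[2]-b[1]
        if np.hypot(*e2)>np.hypot(*e):e=e2
        e=e/np.hypot(*e);e=e*np.sign(e[0])
        print(n,k,"ctr",np.round(r[0],4),"size",np.round(r[1],4),"yaw",np.arctan2(e[1],e[0]).round(3),
         "comp(rect)",np.round(r[0]-.043*e,4),"comp(nose)",np.round(np.array(c)-.083*e,4))
```

```text
top 33 ctr [0.6004 0.2867] size [0.081  0.1668] yaw -0.271 comp(rect) [0.559  0.2982] comp(nose) [0.558  0.2977]
top 17 ctr [0.6247 0.1004] size [0.0811 0.1668] yaw -0.104 comp(rect) [0.5819 0.1049] comp(nose) [0.5804 0.1046]
top 41 ctr [ 0.6447 -0.1157] size [0.1692 0.0806] yaw 0.046 comp(rect) [ 0.6018 -0.1177] comp(nose) [ 0.5991 -0.1171]
top 26 ctr [ 0.5859 -0.2788] size [0.0795 0.1665] yaw -0.015 comp(rect) [ 0.5429 -0.2782] comp(nose) [ 0.5415 -0.2768]
side 33 ctr [0.6031 0.2847] size [0.0804 0.1712] yaw -0.272 comp(rect) [0.5616 0.2962] comp(nose) [0.558  0.2978]
side 17 ctr [0.6249 0.0995] size [0.0822 0.1677] yaw -0.107 comp(rect) [0.5822 0.104 ] comp(nose) [0.5805 0.1048]
side 41 ctr [ 0.6435 -0.1172] size [0.1683 0.0857] yaw 0.044 comp(rect) [ 0.6005 -0.1191] comp(nose) [ 0.5991 -0.1169]
side 26 ctr [ 0.5858 -0.2799] size [0.0856 0.1682] yaw -0.03 comp(rect) [ 0.5428 -0.2786] comp(nose) [ 0.5415 -0.2755]
```

```bash
cat >> h.py <<'E'
def plan(wps):
    "waypoints (x,y,grasp z,yaw) -> offset cm / turn deg, each from the one before; first from the measured pose"
    from station import get_state
    s=get_state();p=np.array(s["eef_pos"]);w=s["ee_rot"][2]
    print("t",round(s["t"],2),"at",p.round(4),"yaw",round(w,3),"width",s["width"],"F",np.round(s["force"],1))
    for x,y,z,yaw in wps:
        d=np.array([x,y,z+.159])-p;c,n=np.cos(w),np.sin(w)
        print(np.round(100*np.array([c*d[0]+n*d[1],n*d[0]-c*d[1],-d[2]]),2),"turn",round(-np.degrees(yaw-w),1))
        p=p+d;w=yaw
E
python3 - <<'E'
from h import *
plan([(.3617,.3163,.135,-.02),(.3617,.3163,.0295,-.02),(.3617,.3163,.15,-.02),(.5423,-.2778,.15,-.02),(.5423,-.2778,.0345,-.02)])
E
```

```text
t 0.1 at [0.3019 0.6035 0.4038] yaw -0.464 width 0.08757714915411098 F [0.9 0.3 0.3]
[18.2  23.01 10.98] turn -25.4
[ 0.   -0.   10.55] turn -0.0
[  0.    -0.   -12.05] turn -0.0
[19.24 59.04 -0.  ] turn -0.0
[-0.   -0.   11.55] turn -0.0
```

>>> send_rows([
  {"offset":[3,3.8,1.8],"turn":-5},
  {"offset":[6,7.6,3.6],"turn":-11},
  {"offset":[9,11.5,5.5],"turn":-17},
  {"offset":[12,15.2,7.3],"turn":-22},
  {"offset":[15,19,9],"turn":-25.4},
  {"offset":[17.2,21.8,10.4],"turn":-25.4},
  {"offset":[18.2,23,11],"turn":-25.4},
  {"offset":[18.2,23,11],"turn":-25.4},
], hand=1)

```text
t: 0.9
eef_pos: [0.3619, 0.3142, 0.2938]
ee_rot: [3.14, 0.001, -0.023]
force: [0.6, 0.2, 0.2]
width: 0.0876
```

Run:
```python
from station import *
from h import *
f=grab_frame("side");cv2.imwrite("pics/s2.png",cv2.resize(f["frame"][150:400,140:480],None,fx=2,fy=2))
plan([(.3617,.3163,.0295,-.02)])
```

```text
t 0.95 at [0.3621 0.3159 0.2946] yaw -0.022 width 0.08787464573636425 F [0.2 0.2 0.7]
[-0.05 -0.03 10.61] turn -0.1
```

View pics/s2.png

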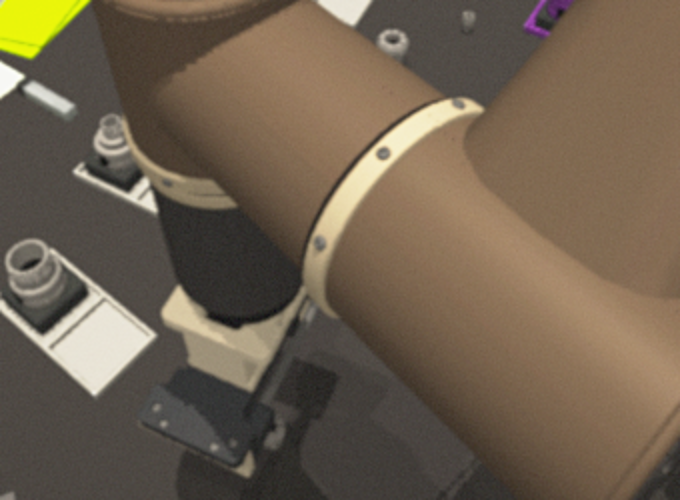

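The arm hides the part, and the gripper's long side lies along y as expected. Descend and grip.

>>> send_rows([
  {"offset":[0,0,3]},
  {"offset":[0,0,6]},
  {"offset":[0,0,8]},
  {"offset":[0,0,9.3]},
  {"offset":[0,0,10.1]},
  {"offset":[0,0,10.6]},
  {"offset":[0,0,10.6]},
])

```text
validation failed for argument at $.mo...
```

>>> send_rows([
  {"offset":[0,0,0]},
  {"offset":[0,0,0]},
  {"offset":[0,0,0]},
  {"offset":[0,0,0]},
  {"offset":[0,0,0]},
  {"offset":[0,0,0]},
  {"offset":[0,0,0]},
  {"offset":[0,0,0]},
], hand=-1, squeeze=25)

```text
validation failed for argument at $.mo...
```

Each row needs a turn as well.

>>> send_rows([
  {"offset":[0,0,3],"turn":0},
  {"offset":[0,0,6],"turn":0},
  {"offset":[0,0,8],"turn":0},
  {"offset":[0,0,9.3],"turn":0},
  {"offset":[0,0,10.1],"turn":0},
  {"offset":[0,0,10.6],"turn":0},
  {"offset":[0,0,10.6],"turn":0},
])

```text
t: 1.65
eef_pos: [0.3618, 0.3172, 0.1885]
ee_rot: [3.141, 0.0, -0.02]
force: [-0.2, 0.7, -0.6]
width: 0.0876
```

>>> send_rows([
  {"offset":[0,0,0],"turn":0},
  {"offset":[0,0,0],"turn":0},
  {"offset":[0,0,0],"turn":0},
  {"offset":[0,0,0],"turn":0},
  {"offset":[0,0,0],"turn":0},
  {"offset":[0,0,0],"turn":0},
  {"offset":[0,0,0],"turn":0},
  {"offset":[0,0,0],"turn":0},
], hand=-1, squeeze=25)

```text
t: 2.45
eef_pos: [0.3619, 0.3165, 0.1887]
ee_rot: [-3.142, 0.0, -0.021]
force: [-0.4, 0.0, 0.9]
width: 0.0291
```

>>> send_rows([
  {"offset":[0,0,0],"turn":0},
  {"offset":[0,0,0],"turn":0},
  {"offset":[0,0,0],"turn":0},
  {"offset":[0,0,0],"turn":0},
])

```text
t: 2.85
eef_pos: [0.3618, 0.3165, 0.1887]
ee_rot: [3.141, 0.0, -0.02]
force: [0.9, -0.5, -0.3]
width: 0.0248
```

>>> send_rows([
  {"offset":[0,0,-1],"turn":0},
  {"offset":[0,0,-3],"turn":0},
  {"offset":[0,0,-6],"turn":0},
  {"offset":[0,0,-9],"turn":0},
  {"offset":[0,0,-11],"turn":0},
  {"offset":[0,0,-12],"turn":0},
  {"offset":[0,0,-12],"turn":0},
])

```text
t: 3.55
eef_pos: [0.362, 0.3168, 0.3102]
ee_rot: [-3.139, -0.001, -0.02]
force: [-0.2, 0.1, -1.0]
width: 0.0246
```

>>> send_rows([
  {"offset":[0.6,1.8,0],"turn":0},
  {"offset":[1.6,5,0],"turn":0},
  {"offset":[2.9,9,0],"turn":0},
  {"offset":[4.2,13,0],"turn":0},
  {"offset":[5.5,17,0],"turn":0},
  {"offset":[6.8,21,0],"turn":0},
  {"offset":[8.1,25,0],"turn":0},
  {"offset":[9.4,29,0],"turn":0},
])

```text
t: 4.35
eef_pos: [0.4493, 0.0222, 0.3074]
ee_rot: [3.141, 0.002, -0.021]
force: [0.8, 1.7, -1.0]
width: 0.0247
```

>>> send_rows([
  {"offset":[1.3,4,0],"turn":0},
  {"offset":[2.6,8,0],"turn":0},
  {"offset":[3.9,12,0],"turn":0},
  {"offset":[5.2,16,0],"turn":0},
  {"offset":[6.5,20,0],"turn":0},
  {"offset":[7.8,24,0],"turn":0},
  {"offset":[9,27.5,0],"turn":0},
  {"offset":[9.6,29.5,0],"turn":0},
])

```text
t: 5.15
eef_pos: [0.5393, -0.2752, 0.3063]
ee_rot: [-3.141, 0.003, -0.023]
force: [-0.2, 1.2, -1.5]
width: 0.0247
```

Run:
```python
from h import *
plan([(.5423,-.2778,.0345,-.02)])
```

```text
t 5.15 at [ 0.5393 -0.2752  0.3063] yaw -0.023 width 0.024707351851352838 F [-0.2  1.2 -1.5]
[ 0.31  0.25 11.28] turn -0.1
```

>>> send_rows([
  {"offset":[0,0,1.5],"turn":0},
  {"offset":[0,0,4],"turn":0},
  {"offset":[0,0,7],"turn":0},
  {"offset":[0,0,9],"turn":0},
  {"offset":[0,0,10.2],"turn":0},
  {"offset":[0,0,10.8],"turn":0},
  {"offset":[0,0,10.8],"turn":0},
  {"offset":[0,0,10.8],"turn":0},
])

```text
t: 5.95
eef_pos: [0.5401, -0.2724, 0.2013]
ee_rot: [3.141, -0.001, -0.02]
force: [0.1, -0.5, -0.9]
width: 0.0246
```

Run:
```python
from h import *
plan([(.5423,-.2778,.0345,-.02)])
```

```text
t 5.95 at [ 0.5401 -0.2724  0.2013] yaw -0.02 width 0.024616200165117265 F [ 0.1 -0.5 -0.9]
[0.23 0.54 0.78] turn -0.0
```

>>> send_rows([
  {"offset":[0.2,0.5,0.2],"turn":0},
  {"offset":[0.2,0.5,0.5],"turn":0},
  {"offset":[0.2,0.5,0.7],"turn":0},
  {"offset":[0.2,0.5,0.85],"turn":0},
  {"offset":[0.2,0.5,0.9],"turn":0},
  {"offset":[0.2,0.5,0.95],"turn":0},
  {"offset":[0.2,0.5,0.95],"turn":0},
])

```text
t: 6.65
eef_pos: [0.5419, -0.2772, 0.1916]
ee_rot: [3.141, -0.0, -0.02]
force: [-1.5, -0.0, 3.8]
width: 0.0247
```

>>> send_rows([
  {"offset":[0,0,0],"turn":0},
  {"offset":[0,0,0],"turn":0},
  {"offset":[0,0,0],"turn":0},
  {"offset":[0,0,0],"turn":0},
], hand=-0.15)

```text
t: 7.05
eef_pos: [0.5417, -0.2772, 0.191]
ee_rot: [-3.142, 0.0, -0.02]
force: [-0.2, -0.0, -0.3]
width: 0.037
```

>>> send_rows([
  {"offset":[0,0,-1],"turn":0},
  {"offset":[0,0,-3],"turn":0},
  {"offset":[0,0,-6],"turn":0},
  {"offset":[0,0,-9],"turn":0},
  {"offset":[0,0,-11],"turn":0},
  {"offset":[0,0,-12],"turn":0},
])

```text
t: 7.65
eef_pos: [0.5421, -0.2774, 0.3142]
ee_rot: [3.141, -0.004, -0.02]
force: [0.3, 0.7, -0.1]
width: 0.0373
```

Run:
```python
from h import *
plan([(.358,-.2985,.15,-.1),(.358,-.2985,.0235,-.1),(.358,-.2985,.15,-.1),(.5812,.1046,.15,-.105),(.5812,.1046,.0345,-.105)])
```

```text
t 7.65 at [ 0.5421 -0.2774  0.3142] yaw -0.02 width 0.03728093317574951 F [ 0.3  0.7 -0.1]
[-18.36   2.48   0.52] turn 4.6
[ 0.   -0.   12.65] turn -0.0
[  0.    -0.   -12.65] turn -0.0
[ 18.18 -42.34  -0.  ] turn 0.3
[ 0.    0.   11.55] turn -0.0
```

>>> send_rows([
  {"offset":[-3,0.4,0],"turn":1},
  {"offset":[-7,0.9,0],"turn":3},
  {"offset":[-11,1.5,0],"turn":4.6},
  {"offset":[-15,2,1],"turn":4.6},
  {"offset":[-17.5,2.4,3],"turn":4.6},
  {"offset":[-18.4,2.5,5],"turn":4.6},
  {"offset":[-18.4,2.5,6],"turn":4.6},
  {"offset":[-18.4,2.5,6],"turn":4.6},
], hand=0.3)

```text
t: 8.45
eef_pos: [0.3572, -0.2984, 0.2502]
ee_rot: [-3.141, 0.002, -0.101]
force: [1.1, -0.8, 0.0]
width: 0.0571
```

Run:
```python
from h import *
from station import *
f=grab_frame("side");np.savez("side3",**f);cv2.imwrite("pics/s3.png",cv2.resize(f["frame"][90:240,240:440],None,fx=4,fy=4,interpolation=cv2.INTER_CUBIC))
plan([(.358,-.2985,.0235,-.1)])
```

```text
t 8.5 at [ 0.3579 -0.2986  0.251 ] yaw -0.1 width 0.057237285250783844 F [-0.   0.1 -0.5]
[ 0.01 -0.01  6.85] turn -0.0
```

View pics/s3.png

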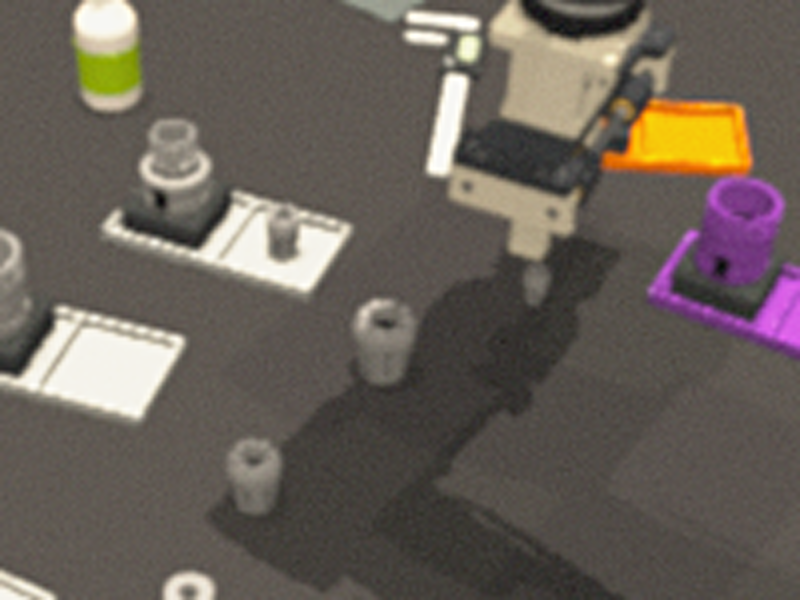

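collet_26 stands upright in the middle of tray_26 at crop (283,235), and the gripper is over collet_17 at (535,285). The body's short side is along x, so it clears the purple tray.

>>> send_rows([
  {"offset":[0,0,2],"turn":0},
  {"offset":[0,0,4],"turn":0},
  {"offset":[0,0,5.5],"turn":0},
  {"offset":[0,0,6.4],"turn":0},
  {"offset":[0,0,6.8],"turn":0},
  {"offset":[0,0,6.8],"turn":0},
])

```text
t: 9.1
eef_pos: [0.3578, -0.2985, 0.1832]
ee_rot: [3.142, 0.0, -0.1]
force: [0.4, -0.3, 0.2]
width: 0.057
```

>>> send_rows([
  {"offset":[0,0,0],"turn":0},
  {"offset":[0,0,0],"turn":0},
  {"offset":[0,0,0],"turn":0},
  {"offset":[0,0,0],"turn":0},
  {"offset":[0,0,0],"turn":0},
  {"offset":[0,0,0],"turn":0},
  {"offset":[0,0,0],"turn":0},
  {"offset":[0,0,0],"turn":0},
], hand=-1, squeeze=20)

```text
t: 9.9
eef_pos: [0.3573, -0.2985, 0.1832]
ee_rot: [3.142, -0.0, -0.101]
force: [-0.5, -0.8, 0.7]
width: 0.0158
```

>>> send_rows([
  {"offset":[0,0,-1],"turn":0},
  {"offset":[0,0,-3],"turn":0},
  {"offset":[0,0,-6],"turn":0},
  {"offset":[0,0,-9],"turn":0},
  {"offset":[0,0,-11],"turn":0},
  {"offset":[0,0,-12],"turn":0},
  {"offset":[0,0,-12],"turn":0},
])

```text
t: 10.6
eef_pos: [0.3574, -0.2986, 0.3046]
ee_rot: [3.141, -0.003, -0.101]
force: [-0.0, 0.1, 0.4]
width: 0.0157
```

>>> send_rows([
  {"offset":[0.8,-1.9,0],"turn":0},
  {"offset":[2.3,-5.4,0],"turn":0},
  {"offset":[3.9,-9.1,0],"turn":0},
  {"offset":[5.5,-12.8,0],"turn":0},
  {"offset":[7.1,-16.5,0],"turn":0},
  {"offset":[8.7,-20.2,0],"turn":0},
  {"offset":[10.3,-23.9,0],"turn":0},
  {"offset":[11.9,-27.6,0],"turn":0},
])

```text
t: 11.4
eef_pos: [0.5035, -0.0343, 0.3017]
ee_rot: [3.141, 0.002, -0.101]
force: [0.8, -0.6, 0.0]
width: 0.016
```

>>> send_rows([
  {"offset":[1.6,-3.7,0],"turn":0},
  {"offset":[3.2,-7.4,0],"turn":0},
  {"offset":[4.8,-11,0],"turn":0},
  {"offset":[5.8,-13.5,0],"turn":0},
  {"offset":[6.3,-14.6,0],"turn":0},
  {"offset":[6.3,-14.6,0],"turn":0},
  {"offset":[6.3,-14.6,0],"turn":0},
])

```text
t: 12.1
eef_pos: [0.5802, 0.1025, 0.302]
ee_rot: [3.14, 0.002, -0.101]
force: [-0.1, -0.6, 0.3]
width: 0.0157
```

Run:
```python
from h import *
plan([(.5812,.1046,.0327,-.105),(.5812,.1046,.0272,-.105)])
```

```text
t 12.1 at [0.5802 0.1025 0.302 ] yaw -0.101 width 0.015711722797363648 F [-0.1 -0.6  0.3]
[ 0.08 -0.22 11.03] turn 0.2
[ 0.   -0.    0.55] turn -0.0
```

>>> send_rows([
  {"offset":[0.1,-0.2,1.5],"turn":0},
  {"offset":[0.1,-0.2,4],"turn":0},
  {"offset":[0.1,-0.2,7],"turn":0},
  {"offset":[0.1,-0.2,9],"turn":0},
  {"offset":[0.1,-0.2,10.2],"turn":0},
  {"offset":[0.1,-0.2,10.6],"turn":0},
  {"offset":[0.1,-0.2,10.6],"turn":0},
  {"offset":[0.1,-0.2,10.6],"turn":0},
])

```text
t: 12.9
eef_pos: [0.5824, 0.1049, 0.1982]
ee_rot: [-3.141, -0.001, -0.101]
force: [-0.2, 0.4, -0.5]
width: 0.0158
```

Floor contact is expected at TCP z of about 0.1862, so 1.2 cm to go.

>>> send_rows([
  {"offset":[-0.1,0,0.4],"turn":0},
  {"offset":[-0.1,0,0.8],"turn":0},
  {"offset":[-0.1,0,1.0],"turn":0},
  {"offset":[-0.1,0,1.1],"turn":0},
  {"offset":[-0.1,0,1.15],"turn":0},
  {"offset":[-0.1,0,1.2],"turn":0},
  {"offset":[-0.1,0,1.2],"turn":0},
])

```text
t: 13.6
eef_pos: [0.5813, 0.105, 0.1861]
ee_rot: [-3.142, -0.001, -0.1]
force: [-1.4, -1.4, 6.9]
width: 0.0158
```

>>> send_rows([
  {"offset":[0,0,0],"turn":0},
  {"offset":[0,0,0],"turn":0},
  {"offset":[0,0,0],"turn":0},
  {"offset":[0,0,0],"turn":0},
], hand=-0.5)

```text
t: 14.0
eef_pos: [0.5809, 0.1051, 0.185]
ee_rot: [3.141, 0.0, -0.101]
force: [-1.3, 0.5, 0.1]
width: 0.0222
```

>>> send_rows([
  {"offset":[0,0,-1],"turn":0},
  {"offset":[0,0,-3],"turn":0},
  {"offset":[0,0,-6],"turn":0},
  {"offset":[0,0,-9],"turn":0},
  {"offset":[0,0,-11],"turn":0},
  {"offset":[0,0,-12],"turn":0},
  {"offset":[0,0,-12],"turn":0},
])

```text
t: 14.7
eef_pos: [0.5812, 0.1052, 0.3069]
ee_rot: [-3.14, -0.003, -0.101]
force: [0.1, -0.0, 0.0]
width: 0.0222
```

Run:
```python
from h import *
plan([(.464,-.0505,.15,-.2),(.464,-.0505,.0345,-.2),(.464,-.0505,.15,-.2),(.559,.2975,.15,-.27)])
```

```text
t 14.7 at [0.5812 0.1052 0.3069] yaw -0.101 width 0.022195334303156407 F [ 0.1 -0.   0. ]
[-10.1   16.67  -0.21] turn 5.7
[ 0.   -0.   11.55] turn -0.0
[  0.    -0.   -11.55] turn -0.0
[  2.4  -35.99  -0.  ] turn 4.0
```

>>> send_rows([
  {"offset":[-2,3.3,0],"turn":2},
  {"offset":[-4.2,7,0],"turn":4},
  {"offset":[-6.4,10.6,0],"turn":5.7},
  {"offset":[-8.6,14.2,0],"turn":5.7},
  {"offset":[-9.8,16.2,1],"turn":5.7},
  {"offset":[-10.1,16.7,3],"turn":5.7},
  {"offset":[-10.1,16.7,5],"turn":5.7},
  {"offset":[-10.1,16.7,5],"turn":5.7},
], hand=0.5)

```text
t: 15.5
eef_pos: [0.462, -0.0516, 0.2523]
ee_rot: [3.139, 0.006, -0.202]
force: [-0.4, 0.4, 0.2]
width: 0.0651
```

Run:
```python
from h import *
from station import *
f=grab_frame("side");cv2.imwrite("pics/s4.png",cv2.resize(f["frame"][130:330,120:400],None,fx=2.85,fy=2.85,interpolation=cv2.INTER_CUBIC))
plan([(.464,-.0505,.0345,-.2)])
```

```text
t 15.55 at [ 0.4629 -0.0513  0.2536] yaw -0.201 width 0.06566048783909818 F [1.3 0.4 0.5]
[ 0.09 -0.1   6.01] turn -0.0
```

View pics/s4.png

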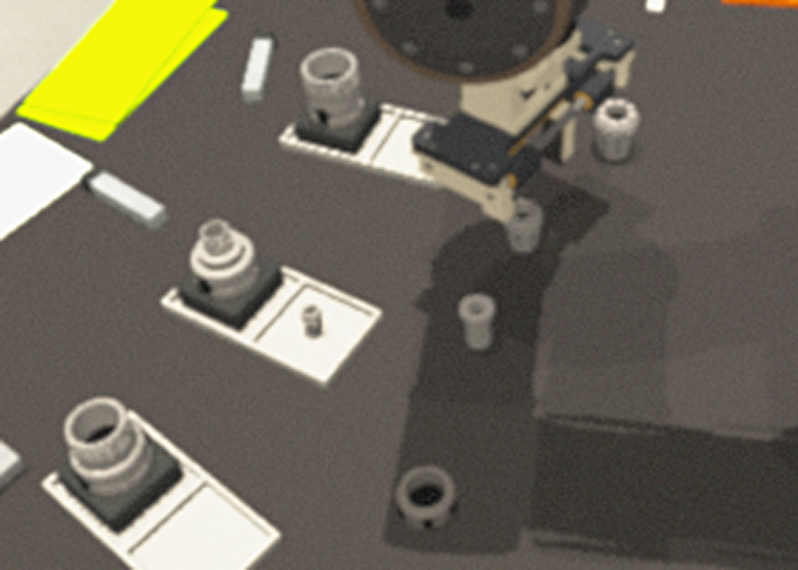

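collet_17 stands upright mid-compartment at crop (313,321). The gripper is over collet_33 at (523,225), and the sleeve at (478,322) and the nut are untouched.

>>> send_rows([
  {"offset":[0,0,2],"turn":0},
  {"offset":[0,0,4],"turn":0},
  {"offset":[0,0,5],"turn":0},
  {"offset":[0,0,5.6],"turn":0},
  {"offset":[0,0,5.9],"turn":0},
  {"offset":[0,0,5.9],"turn":0},
])

```text
t: 16.15
eef_pos: [0.4639, -0.0508, 0.1963]
ee_rot: [3.142, -0.0, -0.2]
force: [-0.5, 0.6, -0.3]
width: 0.0659
```

>>> send_rows([
  {"offset":[0,0,0],"turn":0},
  {"offset":[0,0,0],"turn":0},
  {"offset":[0,0,0],"turn":0},
  {"offset":[0,0,0],"turn":0},
  {"offset":[0,0,0],"turn":0},
  {"offset":[0,0,0],"turn":0},
  {"offset":[0,0,0],"turn":0},
  {"offset":[0,0,0],"turn":0},
], hand=-1, squeeze=30)

```text
t: 16.95
eef_pos: [0.4638, -0.051, 0.1963]
ee_rot: [3.142, -0.0, -0.2]
force: [-0.9, -0.5, 3.4]
width: 0.0318
```

>>> send_rows([
  {"offset":[0,0,-1],"turn":0},
  {"offset":[0,0,-3],"turn":0},
  {"offset":[0,0,-6],"turn":0},
  {"offset":[0,0,-9],"turn":0},
  {"offset":[0,0,-11],"turn":0},
  {"offset":[0,0,-12],"turn":0},
  {"offset":[0,0,-12],"turn":0},
])

```text
t: 17.65
eef_pos: [0.4638, -0.0509, 0.3174]
ee_rot: [-3.14, -0.002, -0.2]
force: [0.4, 0.0, -1.9]
width: 0.0316
```

Run:
```python
from h import *
plan([(.559,.2975,.155,-.27)])
```

```text
t 17.65 at [ 0.4638 -0.0509  0.3174] yaw -0.2 width 0.0316367387958874 F [ 0.4  0.  -1.9]
[  2.4  -36.03   0.34] turn 4.0
```

>>> send_rows([
  {"offset":[0.1,-1.8,0],"turn":0},
  {"offset":[0.3,-5,0],"turn":1},
  {"offset":[0.6,-9,0],"turn":2},
  {"offset":[0.9,-13,0],"turn":3},
  {"offset":[1.1,-17,0],"turn":4},
  {"offset":[1.4,-21,0],"turn":4},
  {"offset":[1.7,-25,0],"turn":4},
  {"offset":[1.9,-29,0],"turn":4},
])

```text
t: 18.45
eef_pos: [0.5398, 0.231, 0.3142]
ee_rot: [3.139, 0.002, -0.27]
force: [1.1, 0.1, -0.9]
width: 0.032
```

Run:
```python
from h import *
plan([(.559,.2975,.155,-.27)])
```

```text
t 18.45 at [0.5398 0.231  0.3142] yaw -0.27 width 0.0319609735604469 F [ 1.1  0.1 -0.9]
[ 0.07 -6.92  0.02] turn -0.0
```

>>> send_rows([
  {"offset":[0,-3.5,0],"turn":0},
  {"offset":[0,-5.8,0.5],"turn":0},
  {"offset":[0.1,-6.7,2.5],"turn":0},
  {"offset":[0.1,-6.7,5.5],"turn":0},
  {"offset":[0.1,-6.7,8],"turn":0},
  {"offset":[0.1,-6.7,9.8],"turn":0},
  {"offset":[0.1,-6.7,10.4],"turn":0},
  {"offset":[0.1,-6.7,10.4],"turn":0},
])

```text
t: 19.25
eef_pos: [0.5584, 0.2932, 0.2104]
ee_rot: [3.139, 0.002, -0.27]
force: [0.6, -0.4, -0.8]
width: 0.0316
```

Run:
```python
from h import *
plan([(.559,.2975,.0403,-.27)])
```

```text
t 19.25 at [0.5584 0.2932 0.2104] yaw -0.27 width 0.031630085819083234 F [ 0.6 -0.4 -0.8]
[-0.06 -0.43  1.11] turn -0.0
```

>>> send_rows([
  {"offset":[-0.1,-0.3,0.3],"turn":0},
  {"offset":[-0.1,-0.3,0.6],"turn":0},
  {"offset":[-0.1,-0.3,0.8],"turn":0},
  {"offset":[-0.1,-0.3,0.9],"turn":0},
  {"offset":[-0.1,-0.3,1.0],"turn":0},
  {"offset":[-0.1,-0.3,1.0],"turn":0},
])

```text
t: 19.85
eef_pos: [0.5587, 0.2969, 0.2022]
ee_rot: [-3.142, -0.0, -0.27]
force: [-0.2, 0.1, -1.3]
width: 0.0317
```

>>> send_rows([
  {"offset":[0,0,0.1],"turn":0},
  {"offset":[0,0,0.2],"turn":0},
  {"offset":[0,0,0.25],"turn":0},
  {"offset":[0,0,0.3],"turn":0},
  {"offset":[0,0,0.3],"turn":0},
])

```text
t: 20.35
eef_pos: [0.5587, 0.2969, 0.1994]
ee_rot: [3.142, -0.0, -0.27]
force: [-1.2, -1.0, 1.7]
width: 0.0318
```

>>> send_rows([
  {"offset":[0,0,0],"turn":0},
  {"offset":[0,0,0],"turn":0},
  {"offset":[0,0,0],"turn":0},
  {"offset":[0,0,0],"turn":0},
], hand=0.05)

```text
t: 20.75
eef_pos: [0.5587, 0.297, 0.1991]
ee_rot: [-3.141, -0.0, -0.27]
force: [-0.2, -0.4, -0.2]
width: 0.0461
```

>>> send_rows([
  {"offset":[0,0,-1],"turn":0},
  {"offset":[0,0,-3],"turn":0},
  {"offset":[0,0,-6],"turn":0},
  {"offset":[0,0,-9],"turn":0},
  {"offset":[0,0,-11],"turn":0},
  {"offset":[0,0,-12],"turn":0},
  {"offset":[0,0,-12],"turn":0},
])

```text
t: 21.45
eef_pos: [0.5589, 0.2971, 0.3211]
ee_rot: [-3.139, -0.002, -0.27]
force: [-1.0, 0.2, 0.4]
width: 0.0457
```

Run:
```python
from h import *
plan([(.432,-.1915,.155,.045),(.432,-.1915,.039,.045)])
```

```text
t 21.45 at [0.5589 0.2971 0.3211] yaw -0.27 width 0.04573855932860573 F [-1.   0.2  0.4]
[ 0.8  50.47  0.71] turn -18.0
[ 0.   0.  11.6] turn -0.0
```

>>> send_rows([
  {"offset":[0,3,0],"turn":-2},
  {"offset":[0.1,7.5,0],"turn":-6},
  {"offset":[0.2,12,0],"turn":-10},
  {"offset":[0.3,16.5,0],"turn":-14},
  {"offset":[0.3,21,0],"turn":-18},
  {"offset":[0.4,25.5,0],"turn":-18},
  {"offset":[0.5,30,0],"turn":-18},
  {"offset":[0.5,34,0],"turn":-18},
], hand=0.7)

```text
t: 22.25
eef_pos: [0.4714, -0.0339, 0.318]
ee_rot: [3.141, 0.002, 0.044]
force: [0.5, 0.1, 0.4]
width: 0.0743
```

Run:
```python
from h import *
plan([(.432,-.1915,.1,.045)])
```

```text
t 22.25 at [ 0.4714 -0.0339  0.318 ] yaw 0.044 width 0.0743108684071706 F [0.5 0.1 0.4]
[-4.63 15.57  5.9 ] turn -0.1
```

>>> send_rows([
  {"offset":[-1.3,4.4,0],"turn":0},
  {"offset":[-2.6,8.7,0],"turn":0},
  {"offset":[-3.8,12.8,0],"turn":0},
  {"offset":[-4.4,15,1],"turn":0},
  {"offset":[-4.6,15.4,3],"turn":0},
  {"offset":[-4.6,15.4,5],"turn":0},
  {"offset":[-4.6,15.4,5.9],"turn":0},
  {"offset":[-4.6,15.4,5.9],"turn":0},
])

```text
t: 23.05
eef_pos: [0.4329, -0.1879, 0.2584]
ee_rot: [-3.141, 0.004, 0.044]
force: [1.0, 0.3, 1.1]
width: 0.0744
```

Run:
```python
from h import *
from station import *
f=grab_frame("side");cv2.imwrite("pics/s5.png",cv2.resize(f["frame"][110:350,120:400],None,fx=2.5,fy=2.5,interpolation=cv2.INTER_CUBIC))
plan([(.432,-.1915,.039,.045)])
```

```text
t 23.1 at [ 0.4335 -0.1878  0.2595] yaw 0.044 width 0.07440554437601862 F [ 0.6  0.5 -0.2]
[-0.16  0.36  6.15] turn -0.0
```

View pics/s5.png

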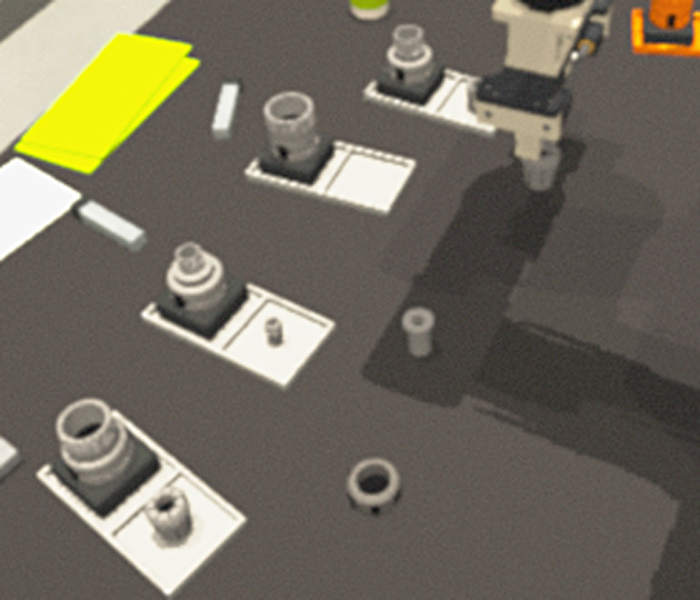

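collet_33 stands upright in tray_33 at crop (168,515), and the gripper is over collet_41 at (540,170).

>>> send_rows([
  {"offset":[-0.15,0.35,0.5],"turn":0},
  {"offset":[-0.15,0.35,2],"turn":0},
  {"offset":[-0.15,0.35,4],"turn":0},
  {"offset":[-0.15,0.35,5.3],"turn":0},
  {"offset":[-0.15,0.35,6],"turn":0},
  {"offset":[-0.15,0.35,6.1],"turn":0},
  {"offset":[-0.15,0.35,6.1],"turn":0},
])

```text
t: 23.8
eef_pos: [0.4326, -0.1915, 0.1996]
ee_rot: [3.141, -0.001, 0.044]
force: [0.1, 0.3, 0.8]
width: 0.0746
```

>>> send_rows([
  {"offset":[0,0,0],"turn":0},
  {"offset":[0,0,0],"turn":0},
  {"offset":[0,0,0],"turn":0},
  {"offset":[0,0,0],"turn":0},
  {"offset":[0,0,0],"turn":0},
  {"offset":[0,0,0],"turn":0},
  {"offset":[0,0,0],"turn":0},
  {"offset":[0,0,0],"turn":0},
], hand=-1, squeeze=40)

```text
t: 24.6
eef_pos: [0.4325, -0.1916, 0.1994]
ee_rot: [3.141, -0.001, 0.044]
force: [0.6, -3.5, 5.1]
width: 0.0394
```

>>> send_rows([
  {"offset":[0,0,-1],"turn":0},
  {"offset":[0,0,-3],"turn":0},
  {"offset":[0,0,-6],"turn":0},
  {"offset":[0,0,-9],"turn":0},
  {"offset":[0,0,-11],"turn":0},
  {"offset":[0,0,-12],"turn":0},
  {"offset":[0,0,-12],"turn":0},
])

```text
t: 25.3
eef_pos: [0.4322, -0.1914, 0.3201]
ee_rot: [-3.141, -0.002, 0.044]
force: [-0.1, -0.1, -3.7]
width: 0.0395
```

Run:
```python
from h import *
plan([(.6002,-.1178,.153,.045)])
```

```text
t 25.3 at [ 0.4322 -0.1914  0.3201] yaw 0.044 width 0.03954282694519896 F [-0.1 -0.1 -3.7]
[17.1  -6.61  0.81] turn -0.1
```

Contact is expected at TCP z of about 0.2025.

>>> send_rows([
  {"offset":[1.5,-0.6,0],"turn":0},
  {"offset":[4.5,-1.7,0],"turn":0},
  {"offset":[8,-3.1,0],"turn":0},
  {"offset":[11.5,-4.4,0],"turn":0},
  {"offset":[14.5,-5.6,0],"turn":0},
  {"offset":[16.4,-6.3,0],"turn":0},
  {"offset":[17.1,-6.6,1],"turn":0},
  {"offset":[17.1,-6.6,3],"turn":0},
])

```text
t: 26.1
eef_pos: [0.6014, -0.1172, 0.2876]
ee_rot: [-3.142, 0.0, 0.045]
force: [-1.0, -0.9, -3.1]
width: 0.0394
```

>>> send_rows([
  {"offset":[0,0,2.5],"turn":0},
  {"offset":[0,0,5],"turn":0},
  {"offset":[0,0,6.8],"turn":0},
  {"offset":[0,0,7.5],"turn":0},
  {"offset":[0,0,7.5],"turn":0},
  {"offset":[0,0,7.5],"turn":0},
])

```text
t: 26.7
eef_pos: [0.6003, -0.1181, 0.2143]
ee_rot: [3.141, 0.0, 0.044]
force: [0.2, 0.1, -3.0]
width: 0.0394
```

Run:
```python
from h import *
plan([(.6002,-.1178,.0435,.045)])
```

```text
t 26.7 at [ 0.6003 -0.1181  0.2143] yaw 0.044 width 0.03942922165870498 F [ 0.2  0.1 -3. ]
[-0.01 -0.03  1.18] turn -0.0
```

>>> send_rows([
  {"offset":[0,0,0.4],"turn":0},
  {"offset":[0,0,0.7],"turn":0},
  {"offset":[0,0,0.9],"turn":0},
  {"offset":[0,0,1.0],"turn":0},
  {"offset":[0,0,1.1],"turn":0},
  {"offset":[0,0,1.15],"turn":0},
  {"offset":[0,0,1.15],"turn":0},
])

```text
t: 27.4
eef_pos: [0.6003, -0.118, 0.2027]
ee_rot: [3.142, -0.0, 0.044]
force: [-0.3, -0.4, -2.7]
width: 0.0392
```

>>> send_rows([
  {"offset":[0,0,0.05],"turn":0},
  {"offset":[0,0,0.05],"turn":0},
  {"offset":[0,0,0.1],"turn":0},
  {"offset":[0,0,0.1],"turn":0},
])

```text
t: 27.8
eef_pos: [0.6005, -0.1181, 0.2025]
ee_rot: [3.141, -0.001, 0.044]
force: [-0.9, 0.4, 4.7]
width: 0.0395
```

Contact: release to about 55 mm, rise, and back away toward the left for a clear view.

>>> send_rows([
  {"offset":[0,0,0],"turn":0},
  {"offset":[0,0,0],"turn":0},
  {"offset":[0,0,0],"turn":0},
  {"offset":[0,0,0],"turn":0},
], hand=0.25)

```text
t: 28.2
eef_pos: [0.6002, -0.118, 0.2015]
ee_rot: [-3.142, 0.0, 0.044]
force: [-0.2, 0.1, 0.3]
width: 0.0539
```

>>> send_rows([
  {"offset":[0,0,-1],"turn":0},
  {"offset":[0,0,-3],"turn":0},
  {"offset":[0,0,-6],"turn":0},
  {"offset":[0,0,-9],"turn":0},
  {"offset":[0,0,-12],"turn":0},
  {"offset":[0,0,-15],"turn":0},
  {"offset":[0,0,-16],"turn":0},
])

```text
t: 28.9
eef_pos: [0.6008, -0.1181, 0.3662]
ee_rot: [3.141, -0.006, 0.045]
force: [-0.1, 0.1, 0.0]
width: 0.0545
```

>>> send_rows([
  {"offset":[-2,3,0],"turn":0},
  {"offset":[-4,7,0],"turn":0},
  {"offset":[-6,11,0],"turn":0},
  {"offset":[-8,15,0],"turn":0},
  {"offset":[-10,19,0],"turn":0},
  {"offset":[-12,23,0],"turn":0},
  {"offset":[-14,27,0],"turn":0},
  {"offset":[-15,29,0],"turn":0},
])

```text
t: 29.7
eef_pos: [0.4613, -0.4169, 0.3617]
ee_rot: [3.142, 0.001, 0.042]
force: [1.2, -0.4, 0.5]
width: 0.0546
```

Run:
```python
from h import *
from station import *
plan([])
C={33:(.5592,.2976,-.271),17:(.5812,.1047,-.105),41:(.6,-.1176,.045),26:(.5422,-.2775,-.02)}
for n in("side","top"):
    f=grab_frame(n);P=cloud(f)
    if n=="side":cv2.imwrite("pics/s6.png",cv2.resize(f["frame"][90:390,120:400],None,fx=2,fy=2,interpolation=cv2.INTER_CUBIC))
    for k,(x,y,w) in C.items():
        q=P[(np.hypot(P[...,0]-x,P[...,1]-y)<.034)&(P[...,2]>.018)&(P[...,2]<.07)]
        if len(q)<5: print(n,k,"hidden");continue
        h=np.percentile(q[:,2],95);t=q[q[:,2]>h-.008];c=((t.min(0)+t.max(0))/2)[:2]-(x,y)
        print(n,k,"h",h.round(4),"off along/across mm",(1e3*np.array([np.cos(w)*c[0]+np.sin(w)*c[1],-np.sin(w)*c[0]+np.cos(w)*c[1]])).round(1))
```

```text
t 29.7 at [ 0.4613 -0.4169  0.3617] yaw 0.042 width 0.05464061671327517 F [ 1.2 -0.4  0.5]
side 33 h 0.0443 off along/across mm [ 1.2 -1.1]
side 17 h 0.0321 off along/across mm [ 0.1 -0.7]
side 41 h 0.0508 off along/across mm [-0.7  1.1]
side 26 h 0.0383 off along/across mm [-2.2  1.6]
top 33 h 0.0466 off along/across mm [ 0.4 -2.9]
top 17 h 0.0338 off along/across mm [-1.2 -0.6]
top 41 h 0.054 off along/across mm [-2.  -0.3]
top 26 hidden
```

View pics/s6.png

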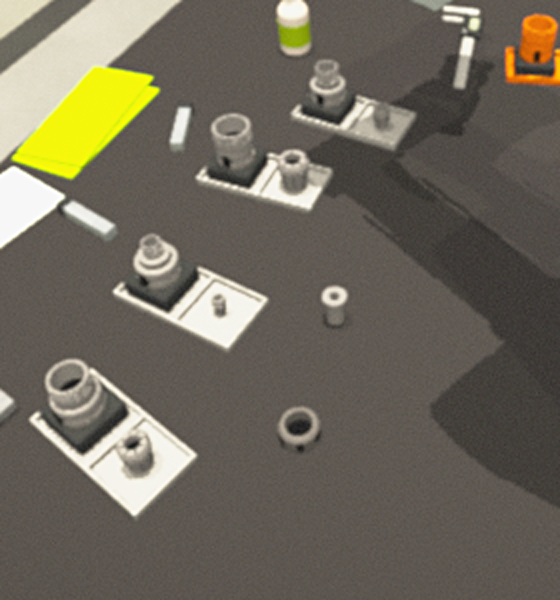

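The side view shows all four collets upright in their compartments, at crop (382,117), (293,172), (219,305) and (135,455). The sleeve and nut stand where they were. I'll hand it in.

```bash
python3 -c "
from station import *
print(job_done())"
```

```text
the job is handed in; nothing more can be done
None
```

I set all four collets down upright in the trays whose chuck bores they match, and handed the job in at about 30 s of the 102 s allowed. `job_done()` gives no verdict, so the final judgement is unknown.

- **Placement:** the last side-view check put every collet within about 2 mm of its compartment centre along both tray directions. The largest offset in any view was 2.9 mm, for collet_33 from the top camera, against the 15 mm tolerance. Heights above the floor matched each collet standing on its foot.
- **Put-down:** I lowered each one until the wrist force showed contact with the floor (up to about 7 N), then opened the fingers and lifted clear. None was dropped.
- **Untouched parts:** the final picture shows the sleeve and nut standing where they were. I judged this by eye and did not re-measure their positions.
- **Disagreements:**
  - The top camera could not see collet_26 at the end because the arm was in the way, so that check rests on the side view alone.
  - The gripper width read about 1.3 mm under nominal on all four collets. It was consistent, so I took it as a sensor offset.

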